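Key on the UV lamp controller and hold its dead-man pad

TASK

Switch on the slide-curing UV lamp: take the key from its wooden block, push it fully into the slot of the controller's key switch, turn it clockwise (seen from above) as far as it goes and leave it in there. Then press the round dead-man pad with your fingertips until its top is flush with the guard ring around it, and finish while still holding it there: do not let go, and never squeeze the pad all the way down, as that trips the lamp. Leave the beaker, the dish and the slide box where they are.

Things in the scene. Friction and masses are not known exactly. Their poses are not given: they have to be found in the camera images.
- key: Key standing blade down in the block. Origin: centre of the tip (lower end); z up, x across its width. Steel blade 12 (x) by 5 mm (y), z 0 to 24 mm, stepped to 10.8 by 4 below z 6 and 9 by 2.8 below z 3. Shoulder: disc 18 mm across, z 24 to 28, rests on block or switch. Grip: flat black tab 30 (x) by 9 mm (y), z 28 to 62. Starts with origin 10 mm up. Half-turn symmetric. About 45 g.
- key_block: Fixed wooden block, 70 mm (x) by 60 mm (y), 34 mm high, with one slot along its x in the middle of the top, 26 mm deep, 14 by 7 mm, in which the key stands loosely, shoulder on the block's top. Origin: centre of its underside. It stands yawed up to about 0.5 rad.
- controller: Fixed white lamp controller box, 150 by 150 mm, 55 mm high, black foot band. Origin: centre of its underside; yawed up to about 0.5 rad. In the middle of its top sits the round steel key switch, 52 mm across, standing 6 mm proud; two black ticks beside it mark off (along the box's x) and on.
- slot (a point): Mouth of the key slot, on the turning axis, on the top face of the key switch (61 mm above the bench). Turns with the switch: x runs along the slot, y across it, z up. Slot 14 mm (x) by 7 mm (y), 26 mm deep; the key goes in 24 mm, either way round, until its shoulder rests on the top face.
- switch (a joint): Turn of the key switch in rad: 0 = off (the start), grows clockwise seen from above, to the stop at 1.05 (60 degrees) = on. Friction about 0.05 N m, stays where it is left, no spring. The key has up to 0.2 rad of play each way in the slot, so the key turns a little further than the switch.
- pad (a joint): Travel of the dead-man pad in m: 0 = released, grows as pressed straight down; 0.008 = top flush with the guard ring; 0.016 = bottom. A spring pushes it up with 2.5 N at the start of the travel, about 6 N at flush and 9.5 N at the bottom; it springs back when let go.
- pad_top (a point): Centre of the top face of the dead-man pad: a black rubber disc 60 mm across. Released it stands 68 mm above the bench, 8 mm above the guard ring's rim. Moves down with the pad.
- ring_rim (a point): Centre of the guard ring, at the height of its upper rim, 60 mm above the bench; fixed. The aluminium ring is 92 mm outside and 72 mm inside diameter, on a grey round foot 104 mm across; fingertips that press the pad go inside the ring.
- beaker: Glass beaker, 64 mm across, 85 mm high, standing loose. Origin: centre of its underside. To be left alone.
- dish: Shallow open glass dish, 90 mm across, 16 mm high, loose. Origin: centre of its underside. To be left alone.
- slide_box: Grey closed box for slides, 50 (x) by 100 (y) by 35 mm high, loose, 0.2 kg. Origin: centre of its underside. To be left alone.
Not all that is in view belongs to the job. Leave any yellow look-alike of the part that bears pad alone. What is shaped like the controller but yellow is not meant.

How it is judged:
By the outcome, as a careful person would: the job done as asked, in the order asked, and still so for the second after the job is handed in, while the arm keeps its last pose, push and grip.
It also fails if it takes over 64 s, if anything falls off the work surface, if the arm or the gripper's body presses on something with over 40 N, if the wrist force passes 120 N, or if a joint passes its speed limit or range.

ROBOT

A 7-joint arm with a two-finger parallel gripper is mounted at the origin on the work surface. World frame = base frame: x ahead of the robot, y to its left, z up, the work surface at z = 0. Lengths are in m, angles in rad, forces in N, time in s.
With the tool pointing down it reaches from about 0.4 to 0.875 m from the base axis. Payload 4.4 kg.
Tool frame: the origin (TCP) lies midway between the tips of the shut fingers; the grasp point (between the pads) lies r.tcp_to_grasp behind it (r.tcp_to_grasp is the distance from the TCP to the grasp point, in m); z points along the fingers, y is the line along which they close (so a half turn about z gives the same grasp; the last joint's range is limited). The gripper opens to 85 mm and grips with 20 to 120 N. Pads are 22 mm wide; open, the fingers measure 114 mm over their backs; the gripper's body (76 mm by 85 mm) begins 54 mm behind the grasp point. The pads swing forward as they close: fully open they stand 13 mm farther back than shut.
Start: joints at [1.178, 0.628, 0.038, 1.517, -0.027, 0.996, -0.02], TCP at [0.209, -0.616, 0.231] pointing down, gripper open.
Joint ranges: [-3.06, 3.06], [-0.37, 2.12], [-1.25, 1.32], [0.18, 2.47], [-1.1, 4.24], [0.23, 1.98], [-2.94, 2.94]. Speed limits (rad/s): [2.57, 2.57, 3.14, 3.14, 3.14, 3.14, 3.14].

INTERFACE

Orientations are given as a unit quaternion [x, y, z, w].
In Python, from bench import r gives the robot as it stands. The module is installed in compiled form; this text tells all that it offers.
- The arm moves only by the tool apply_moves, never from a script. Its argument "increments" is a list of rows, each an object with "dp": the shift along the world's x, y, z in mm, a list of three; "twist": the turn about the world's z in degrees. A call has 1 to 8 rows; each row is the pose to reach, as a shift and turn from the pose commanded when the call began; what a row does not reach only later rows make up. A row lasts 1/10 s, in which the tool goes at most 50 mm and 8.59 degrees, less where a joint would pass 70% of its speed; a pose out of reach is approached as far as the arm can. A call with a gripper value outside its range is refused whole. "fingers" is the finger opening in mm, from 0 to 85.4, set as the call begins (left out, the last holds). The fingers move at their own pace and stop on an object; "grip_force" is the grip in N (left out, the last holds). Time passes only in rows, so rows that repeat a pose let the fingers close. It gives the time, the measured TCP pose, the force, the opening and the grip force at its end, in the units of the state.
- r.sense(): the state, without advancing time (a new reading comes with each control period).
- r.grab_frame(name): name is "side" or "top" or "wrist"; returns a dict with "frame" (400x640x3 uint8, red, green, blue), "mtx" (3x3 intrinsics, pixels), "k1" (the pictures are not rectified: a ray, as slopes to the right and down, at radius r is drawn at 1 + k1 r^2 times it, then the intrinsics apply), "rvec" (rotation vector, rad) and "tvec" (3), from world to camera coordinates, as OpenCV has them. Camera axes: x right, y down, z forward; pixel columns grow to the right and rows downward; lengths in m; the calibration is good to about 2 mm. A picture is of the moment at which its call begins. There is no depth.
- r.finish_job(): hands the job in; it is judged then, once.
Trained networks look in a picture, given as the dict that the camera call returned (one of the last four; its "shot" number tells which), for a name from the list of things; names that differ only in an ending like _2 or _b are one class to them, and where a whole thing is asked for, a point or a joint stands for the part that bears it (a point fixed in the world has none). Each returns a list of dicts, best first, with "p" (0 to 1); they miss things now and then, are a little off and sometimes report something else, mostly with a low value. They report only what shows in the picture. A call takes as long as a camera call. They do not tell look-alikes from the thing itself.
- r.boxes_of(name, picture): "extent" ([left, top, right, bottom] as shares, 0 to 1, of the picture: columns of its width, rows of its height, round what is visible of it).
- r.tip_of(name, picture): "point" ([column, row] as shares, 0 to 1, of the picture: columns of its width, rows of its height: a listed point, or the origin of a listed thing).
The state is a dict: "time": time; "joint_positions": joint angles; "dq": joint speeds; "effort": joint torques, N m; "eef_pos": TCP position; "tcp_rot": TCP orientation; "wrist_force": force on the tool from outside, world axes, zero at the start; "torque": the same for the moment, N m; "gripper_width": opening from 0.0 (shut) to 1.0 (fully open); "gripper_force": force on a finger pad.
Only numpy, scipy, OpenCV 4.12 (cv2) and the standard library are available. Lean on these libraries where they do the work, as an engineer would, in place of code of your own. Each camera call takes 0.05 s, during which the arm holds its last target. There are 200 camera calls.

## Working session

There is one attempt and no reset: what is moved stays moved. The work goes in short steps, Python scripts to look and compute and a tool call to move; the robot and the scene stay as the last step left them, time stands still between calls to the robot, and variables do not carry over. Pictures are saved under pics/ and viewed, at most 10 in all, crops included, and the job is handed in when it is done.

Besides the shell and the picture viewer there is one more tool, called after "Emit:" by a JSON object that holds its "name" and its "arguments". apply_moves: Moves the arm, as the interface text tells. Its arguments: {"type":"object","properties":{"increments":{"type":"array"},"fingers":{"type":"number"},"grip_force":{"type":"number"}},"required":["increments"]}

```bash
mkdir -p pics; cat > h.py <<'E'
import numpy as np, cv2
from bench import r
def ray(pic,uv):
    K=pic["mtx"];R=cv2.Rodrigues(np.array(pic["rvec"],float))[0];t=np.array(pic["tvec"],float).ravel()
    d=cv2.undistortPoints(np.array([[uv]],float),np.array(K,float),np.array([pic["k1"],0,0,0],float)).ravel()
    # model: drawn = s*(1+k1 r^2) = OpenCV's k1
    return -R.T@t, R.T@np.array([d[0],d[1],1.])
def onz(pic,uv,z):
    c,d=ray(pic,uv); return c+d*(z-c[2])/d[2]
def proj(pic,P):
    return cv2.projectPoints(np.array(P,float).reshape(-1,3),np.array(pic["rvec"],float),np.array(pic["tvec"],float),np.array(pic["mtx"],float),np.array([pic["k1"],0,0,0],float))[0].reshape(-1,2)
def save(pic,name,crop=None,s=1):
    f=pic["frame"]
    if crop: f=f[crop[1]:crop[3],crop[0]:crop[2]]
    f=cv2.resize(f,None,fx=s,fy=s,interpolation=cv2.INTER_CUBIC)
    cv2.imwrite("pics/"+name,f[:,:,::-1])
def tips(pic,name,z,n=4):
    for d in r.tip_of(name,pic)[:n]:
        uv=np.array(d["point"])*[640,400]; print(name,round(d["p"],2),uv.round(1),onz(pic,uv,z).round(4))
E
cat > a.py <<'E'
from h import *
s=r.sense();print(s["time"],s["eef_pos"],s["tcp_rot"],s["wrist_force"],r.tcp_to_grasp)
Z=dict(key=.010,key_block=0,controller=0,slot=.061,pad_top=.068,ring_rim=.06,beaker=0,dish=0,slide_box=0)
for c in("top","side"):
    p=r.grab_frame(c);save(p,c+"0.png");print(c,ray(p,(320,200)))
    for n,z in Z.items(): tips(p,n,z)
E
python3 a.py
```

```text
0.0 [ 0.2084784  -0.61498822  0.2303759 ] [ 9.86676485e-01  1.62691719e-01 -1.79244300e-04 -9.41772310e-04] [ 0.41052922 -0.19748756 -0.48780052] 0.0187
top (array([0.40040352, 0.02204276, 1.00727532]), array([ 0.1049624 , -0.00831114, -0.99444274]))
key 0.47 [334.3 196.6] [ 0.5139 -0.0211  0.01  ]
key_block 0.95 [333.4 195.9] [ 0.5167 -0.0193  0.    ]
controller 0.92 [215.8 303.2] [0.2575 0.2661 0.    ]
controller 0.69 [212.9 195.2] [0.5197 0.2778 0.    ]
slot 0.65 [211.9 307.6] [0.2562 0.2601 0.061 ]
slot 0.63 [209.7 192.9] [0.5178 0.2699 0.061 ]
pad_top 0.9 [448.9 276.4] [ 0.3237 -0.2781  0.068 ]
pad_top 0.78 [434.2 212. ] [ 0.4708 -0.2485  0.068 ]
ring_rim 0.76 [446.3 275. ] [ 0.3263 -0.2746  0.06  ]
ring_rim 0.61 [430.9 211. ] [ 0.4737 -0.2432  0.06  ]
dish 0.96 [392.2 111.3] [ 0.7318 -0.1702  0.    ]
slide_box 0.59 [200.  118.8] [0.7142 0.3158 0.    ]
side (array([ 0.3887314 , -0.85599097,  0.58157471]), array([ 0.12022642,  0.85343794, -0.50730159]))
key 0.77 [326.2 230. ] [ 0.5193 -0.0194  0.01  ]
key_block 0.55 [327.9 232.8] [ 0.5235 -0.0158  0.    ]
controller 0.79 [204.5 181.6] [0.2497 0.2585 0.    ]
controller 0.56 [308.  171.1] [0.5169 0.2758 0.    ]
slot 0.73 [310.3 151.8] [0.5222 0.2635 0.061 ]
slot 0.67 [199.1 158.5] [0.2433 0.2679 0.061 ]
pad_top 0.75 [223.2 301.9] [ 0.3186 -0.2757  0.068 ]
pad_top 0.58 [320.5 279.7] [ 0.4746 -0.2457  0.068 ]
ring_rim 0.71 [320.9 286.8] [ 0.474 -0.254  0.06 ]
ring_rim 0.61 [223.4 300.5] [ 0.3178 -0.2635  0.06  ]
beaker 0.57 [425.7 212.6] [0.7551 0.03   0.    ]
beaker 0.43 [377.6 158.8] [0.7161 0.3203 0.    ]
beaker 0.34 [303.8 172.6] [0.5049 0.2688 0.    ]
dish 0.65 [449.4 265.1] [ 0.7375 -0.1606  0.    ]
slide_box 0.77 [378.5 158.4] [0.7192 0.3224 0.    ]
```

View pics/top0.png

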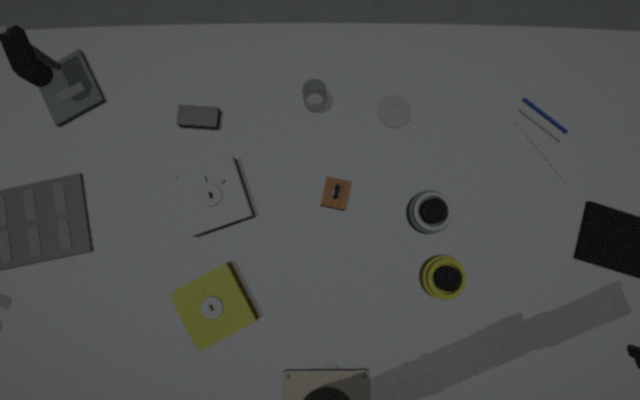

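View pics/side0.png

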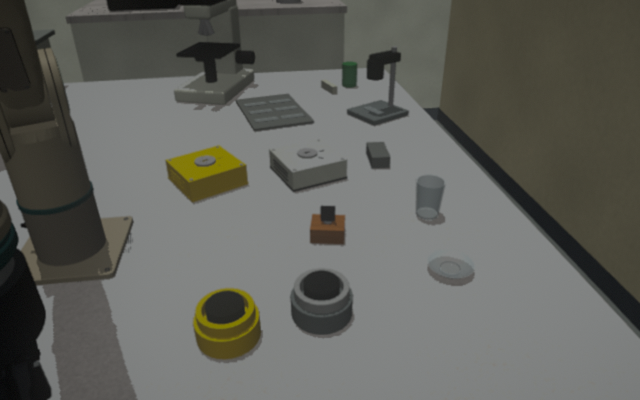

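The grey pad at (434,211) and the white controller at (211,193) are the ones meant. The look-alikes are the yellow pad (446,277) and yellow controller (212,307). The key stands in the orange block at (335,195), the beaker is at (315,97), the dish at (393,111) and the slide box at (198,117). Next is a close crop to check this choice.

```bash
cat > b.py <<'E'
from h import *
p=r.grab_frame("top");save(p,"crop1.png",(170,140,470,320),2.66)
f=p["frame"];hsv=cv2.cvtColor(f,cv2.COLOR_RGB2HSV)
m=((hsv[...,0]<18)&(hsv[...,1]>110)&(hsv[...,2]>60)).astype(np.uint8);m[:, :290]=0;m[:,380:]=0;m[:160]=0;m[230:]=0
m=cv2.morphologyEx(m,cv2.MORPH_CLOSE,np.ones((9,9)))
ys,xs=np.nonzero(m);print(len(xs))
P=np.array([onz(p,(x,y),.034)[:2] for x,y in zip(xs,ys)],np.float32)
print(cv2.minAreaRect(P*1000))
E
python3 b.py
```

```text
653
((519.6348266601562, -22.56787109375), (55.651832580566406, 67.45823669433594), 76.4371109008789)
```

View pics/crop1.png

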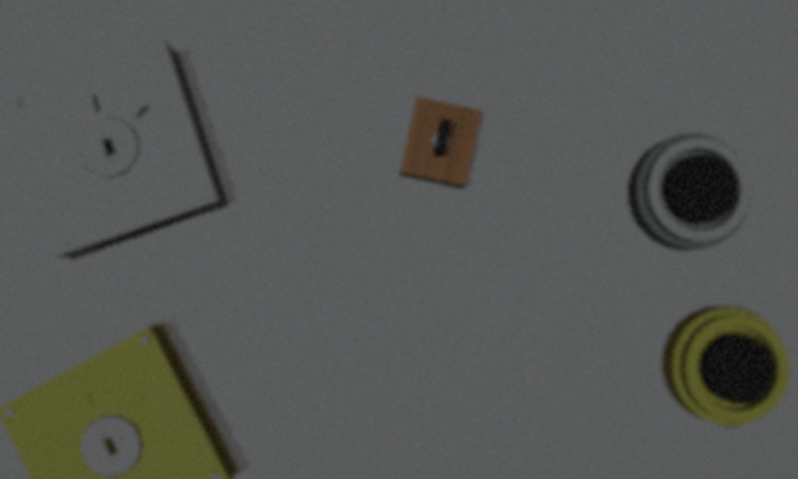

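The crop confirms the choice. The white controller has its switch at crop (110,147), its off tick at (97,103) and its on tick at (143,110), so its yaw is about +17°. The block's x axis lies at about -13.6°, and the grey pad is at (702,187). I'm moving over the key now.

Emit:
{"name": "apply_moves", "arguments": {"increments": [{"dp": [23,44,0],"twist": -4},{"dp": [46,88,0],"twist": -8},{"dp": [69,132,0],"twist": -12},{"dp": [92,176,0],"twist": -16},{"dp": [115,220,0],"twist": -20},{"dp": [138,264,0],"twist": -24},{"dp": [161,308,0],"twist": -28},{"dp": [184,352,0],"twist": -32}], "fingers": 50}}

```text
time: 1.85
eef_pos: [0.3935, -0.2619, 0.2316]
tcp_rot: [0.993, -0.117, 0.0, 0.0]
wrist_force: [1.3, -0.7, 0.0]
gripper_width: 0.588
gripper_force: 0.0
```

Emit:
{"name": "apply_moves", "arguments": {"increments": [{"dp": [21,40,0],"twist": 0},{"dp": [42,80,0],"twist": 0},{"dp": [63,120,-10],"twist": 0},{"dp": [84,160,-20],"twist": 0},{"dp": [105,200,-30],"twist": 0},{"dp": [126,242,-30],"twist": 0},{"dp": [126,242,-30],"twist": 0},{"dp": [126,242,-30],"twist": 0}]}}

```text
time: 2.65
eef_pos: [0.519, -0.0204, 0.2012]
tcp_rot: [0.993, -0.114, -0.0, 0.0]
wrist_force: [0.3, -0.9, 0.0]
gripper_width: 0.584
gripper_force: 0.0
```

```bash
cat > c.py <<'E'
from h import *
s=r.sense();print(s["time"],s["eef_pos"].round(4),s["tcp_rot"].round(4),s["wrist_force"].round(2))
w=r.grab_frame("wrist");save(w,"w1.png");print(ray(w,(320,200)))
tips(w,"key",.010);tips(w,"key_block",0)
print([ (d["p"],(np.array(d["extent"])*[640,400,640,400]).round()) for d in r.boxes_of("key",w)[:2]])
E
python3 c.py
```

```text
2.65 [ 0.519  -0.0204  0.2012] [ 0.9935 -0.114  -0.      0.    ] [ 0.31 -0.89  0.03]
(array([ 0.58374055, -0.0350406 ,  0.34431923]), array([-0.2616707 ,  0.05287076, -0.96374339]))
key 0.57 [321.7 173.4] [ 0.5201 -0.0248  0.01  ]
key 0.46 [321.7 173.5] [ 0.52   -0.0248  0.01  ]
key_block 0.95 [317.3 172.7] [ 0.52   -0.0201  0.    ]
[(0.6, array([312., 163., 330., 204.]))]
```

View pics/w1.png

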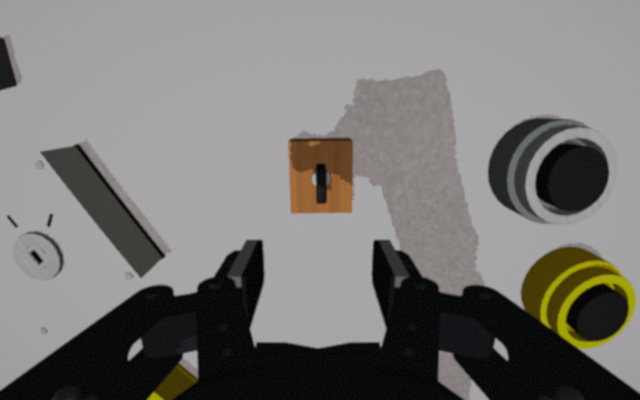

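The wrist view shows the key tab at (321,184), upright in the picture like the tool, on the block spanning (290..352, 139..213). The pads (232..262 and 372..405) line up with it.

```bash
cat > d.py <<'E'
from h import *
w=r.grab_frame("wrist");f=w["frame"].astype(int);hsv=cv2.cvtColor(w["frame"],cv2.COLOR_RGB2HSV)
sub=f[130:225,280:365]
m=((hsv[...,0]<18)&(hsv[...,1]>110)&(hsv[...,2]>130)).astype(np.uint8)[130:225,280:365]
m=cv2.morphologyEx(cv2.morphologyEx(m,cv2.MORPH_OPEN,np.ones((3,3))),cv2.MORPH_CLOSE,np.ones((21,21)))
ys,xs=np.nonzero(m);P=np.array([onz(w,(x+280,y+130),.034)[:2]*1000 for x,y in zip(xs,ys)],np.float32)
print("block",cv2.minAreaRect(P))
d=(sub.max(2)<45).astype(np.uint8);d[:30]=0;d[78:]=0;d[:,:25]=0;d[:,60:]=0
ys,xs=np.nonzero(d);print(xs.min()+280,xs.max()+280,ys.min()+130,ys.max()+130)
a=np.stack([xs+280,ys+130],1).astype(np.float32);print(cv2.minAreaRect(a))
# predict tab
for c in [(.519,-.0204),(.520,-.022),(.520,-.024)]:
    for yaw in(-13.1,):
        t=np.radians(yaw);u=np.array([np.cos(t),np.sin(t)]);v=np.array([-u[1],u[0]])
        pts=[np.r_[np.array(c)+u*sx*.015+v*sy*.0045,z] for z in(.038,.072) for sx in(-1,1) for sy in(-1,1)]
        q=proj(w,pts);print(c,q.min(0).round(1),q.max(0).round(1))
E
python3 d.py
```

```text
block ((521.2937622070312, -20.241615295410156), (66.52468872070312, 68.26752471923828), 76.4542236328125)
313 321 164 201
((317.0, 182.5), (37.0, 8.0), 90.0)
(0.519, -0.0204) [308.6 165.4] [319.5 206.6]
(0.52, -0.022) [310.2 163.9] [321.1 205.1]
(0.52, -0.024) [312.5 163.4] [323.4 204.6]
```

```bash
cat > e.py <<'E'
from h import *
print(r.sense()["eef_pos"].round(4),r.sense()["time"])
w=r.grab_frame("wrist");f=w["frame"].astype(int)
for y in(170,180,190,198,202): print(y,f[y,284:360].max(1))
print(f[130:220,305].max(1)); print(f[155:215,318].max(1))
E
python3 e.py
```

```text
[ 0.5183 -0.0232  0.2016] 2.9
170 [168 167 162 161 161 161 165 160 157 146 128 128 134 133 131 116 113 113
 117 121 132 137 140 143 146 147 144 127  84  37  12  10   8  14  10  16
   6  23  56  86  98 101  98 101 100  98  95  96  93  92  93  96  96  99
  99 101 102 102 102 104 104 102 102 101 108 121 133 134 134 133 133 133
 135 138 136 136]
180 [168 167 164 161 161 161 162 165 160 154 149 148 149 148 151 151 154 156
 156 156 156 151 154 150 147 157 166 152 107  53  23  12  13  10  18  15
  14  23  58  91 105 104 102 100 115 138 145 145 145 142 144 146 151 155
 156 159 155 152 148 144 130 119 109 104 107 122 143 159 170 168 170 168
 168 168 168 169]
190 [169 168 163 160 160 161 162 163 162 157 151 149 149 150 149 151 153 153
 156 156 154 153 154 152 155 151 149 136 102  59  34  35  33  39  31  30
  29  31  74 120 140 141 139 140 140 142 148 143 144 144 144 147 151 153
 155 158 155 155 158 157 161 160 158 156 150 144 146 161 167 170 168 168
 169 168 170 167]
198 [168 167 166 163 161 160 163 163 163 158 154 151 149 148 149 151 150 153
 155 157 155 155 155 153 153 149 147 139 115  75  3
[... 410 characters left out ...]
156 161 157 157 158 158 160 159 159 157 159 164 167 169 169 168 169 168
 169 168 170 167]
[164 156 142 138 133 135 137 127  97  65  61  81  93  97  99  99  99  99
  99  98  99  99  99  99 100  99 100  98  97  99  99  97  98  98  98  97
  98  98 100 113 137 151 154 154 154 155 153 154 154 153 151 153 155 154
 154 154 153 155 154 154 153 153 154 154 155 155 155 155 155 155 155 154
 154 155 156 156 155 155 155 154 156 157 158 163 165 169 168 169 170 169]
[ 97  98  98  98  97  98  99  88  65  33  10   3   7   5   9  10  10  21
  15  10  14  16  16  17  17  18  16  15  11  20  31  33  33  31  35  31
  32  33  32  31  31  33  30  30  33  28  30  50  96 136 152 156 155 154
 156 155 155 158 163 167]
```

Emit:
{"name": "apply_moves", "arguments": {"increments": [{"dp": [1.5,-1,-40],"twist": -0.4},{"dp": [1.5,-1,-80],"twist": -0.4},{"dp": [1.5,-1,-110],"twist": -0.4},{"dp": [1.5,-1,-130],"twist": -0.4},{"dp": [1.5,-1,-145],"twist": -0.4},{"dp": [1.5,-1,-158],"twist": -0.4},{"dp": [1.5,-1,-158],"twist": -0.4},{"dp": [1.5,-1,-158],"twist": -0.4}]}}

```text
time: 3.75
eef_pos: [0.5204, -0.023, 0.0436]
tcp_rot: [0.993, -0.119, 0.0, 0.0]
wrist_force: [-0.8, 0.5, -0.9]
gripper_width: 0.585
gripper_force: 0.0
```

```bash
cat > c.py <<'E'
from h import *
import sys
s=r.sense();print(s["time"],s["eef_pos"].round(4),s["tcp_rot"].round(4),s["wrist_force"].round(2),s["torque"].round(3),s["gripper_width"])
w=r.grab_frame("wrist");save(w,sys.argv[1])
E
python3 c.py w2.png
```

```text
3.75 [ 0.5204 -0.023   0.0436] [ 9.928e-01 -1.194e-01  2.000e-04  0.000e+00] [-0.76  0.54 -0.88] [ 0.061 -0.01  -0.058] 0.584924583333994
```

View pics/w2.png

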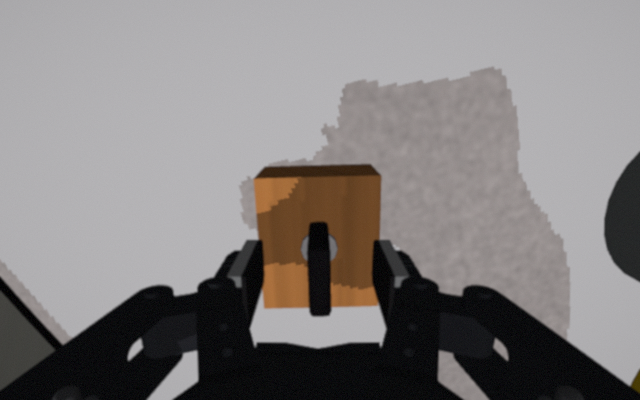

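The tab at (319,268) stands midway between the pads (247 and 390), so I'm closing on it.

Emit:
{"name": "apply_moves", "arguments": {"increments": [{"dp": [0,0,-2],"twist": 0},{"dp": [0,0,-2],"twist": 0},{"dp": [0,0,-2],"twist": 0},{"dp": [0,0,-2],"twist": 0},{"dp": [0,0,-2],"twist": 0},{"dp": [0,0,-2],"twist": 0}], "fingers": 0, "grip_force": 70}}

```text
time: 4.4
eef_pos: [0.5205, -0.0226, 0.0419]
tcp_rot: [0.993, -0.119, 0.0, -0.0]
wrist_force: [-1.1, -0.5, 6.2]
gripper_width: 0.096
gripper_force: 68.5
```

Emit:
{"name": "apply_moves", "arguments": {"increments": [{"dp": [0,0,0],"twist": 0},{"dp": [0,0,0],"twist": 0},{"dp": [0,0,0],"twist": 0}]}}

```text
time: 4.7
eef_pos: [0.5204, -0.0226, 0.0418]
tcp_rot: [0.993, -0.119, 0.0, -0.0]
wrist_force: [-1.6, 0.1, 6.1]
gripper_width: 0.09
gripper_force: 68.5
```

Emit:
{"name": "apply_moves", "arguments": {"increments": [{"dp": [0,0,10],"twist": 0},{"dp": [0,0,25],"twist": 0},{"dp": [0,0,45],"twist": 0},{"dp": [0,0,70],"twist": 0},{"dp": [0,0,90],"twist": 0},{"dp": [0,30,90],"twist": 4},{"dp": [0,60,90],"twist": 8},{"dp": [0,100,90],"twist": 12}]}}

```text
time: 5.5
eef_pos: [0.5204, 0.0768, 0.1322]
tcp_rot: [1.0, -0.015, 0.001, 0.0]
wrist_force: [0.9, 0.2, -0.2]
gripper_width: 0.092
gripper_force: 68.1
```

Emit:
{"name": "apply_moves", "arguments": {"increments": [{"dp": [0,40,0],"twist": 6},{"dp": [0,80,0],"twist": 12},{"dp": [0,120,0],"twist": 19},{"dp": [0,140,0],"twist": 19},{"dp": [0,140,0],"twist": 19},{"dp": [0,140,0],"twist": 19},{"dp": [0,140,0],"twist": 19}]}}

```text
time: 6.2
eef_pos: [0.5203, 0.2153, 0.1314]
tcp_rot: [0.989, 0.149, -0.0, 0.001]
wrist_force: [1.0, -0.7, -0.8]
gripper_width: 0.094
gripper_force: 68.2
```

```bash
cat >> c.py <<'E'
tips(w,"slot",.061);tips(w,"key",.1)
t=r.grab_frame("top");tips(t,"slot",.061)
E
python3 c.py w3.png
```

```text
6.2 [0.5203 0.2153 0.1314] [ 9.888e-01  1.494e-01 -2.000e-04  8.000e-04] [ 0.96 -0.73 -0.78] [-0.047 -0.005  0.003] 0.09403396585355193
slot 0.71 [239.7 200. ] [0.5119 0.2676 0.061 ]
key 0.88 [319.9 229.7] [0.5215 0.2146 0.1   ]
slot 0.5 [212.7 311.5] [0.2475 0.2582 0.061 ]
slot 0.41 [210.5 189.8] [0.5251 0.2683 0.061 ]
```

View pics/w3.png

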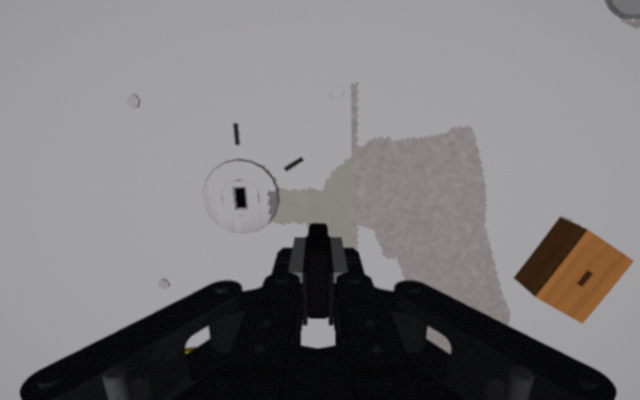

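The key is held, its tab at (318,270). The slot shows at (240,198) with the off tick at (237,134) and the on tick at (293,163), and the screws at (134,100), (337,92) and (164,283). I'll measure the slot and the key's offset in the grip next.

```bash
cat > s.py <<'E'
from h import *
from scipy.spatial.transform import Rotation as Ro
w=r.grab_frame("wrist");s=r.sense();f=w["frame"];g=f.max(2)
print(s["eef_pos"].round(4), np.degrees(2*np.arctan2(s["tcp_rot"][1],s["tcp_rot"][0])))
def blob(x0,y0,x1,y1,th,z):
    m=(g[y0:y1,x0:x1]<th).astype(np.uint8);n,l,st,c=cv2.connectedComponentsWithStats(m)
    k=1+st[1:,4].argmax();ys,xs=np.nonzero(l==k)
    P=np.array([onz(w,(x+x0,y+y0),z)[:2]*1000 for x,y in zip(xs,ys)],np.float32)
    e=np.linalg.eigh(np.cov(P.T))[1][:,1]
    print(st[k,4],"px",(c[k]+[x0,y0]).round(1),"mean",P.mean(0).round(1),"axis",np.degrees(np.arctan2(e[1],e[0])).round(1)%180,cv2.minAreaRect(P)); return P.mean(0)
c=blob(225,180,256,216,70,.061)
a=blob(226,118,246,150,90,.055);b=blob(280,152,308,176,90,.055)
for q in(a,b): d=q-c;print("tick dir",np.degrees(np.arctan2(d[1],d[0])),np.hypot(*d))
S=[onz(w,u,.055)[:2]*1000 for u in[(134,100),(337,92),(164,283)]];print(np.round(S,1),((S[1]+S[2])/2).round(1))
d=S[0]-S[2];print(np.degrees(np.arctan2(d[1],d[0])))
# key in hand: tab prediction
R=Ro.from_quat(s["tcp_rot"]).as_matrix()
for dx in(0,.002):
    top=[s["eef_pos"]+R@np.array([dx+sx*.015,sy*.0045,-.031]) for sx in(-1,1) for sy in(-1,1)]
    print(dx,proj(w,top).round(1).tolist())
print(g[215:330:1,318])
print(g[235,295:345])
E
python3 s.py
```

```text
[0.5203 0.2167 0.1314] 17.256000479055867
180 px [241.8 198. ] mean [513.7 267.7] axis 18.5 ((513.6585083007812, 267.7789306640625), (12.6575345993042, 6.500950813293457), 19.03917694091797)
74 px [237.9 134.4] mean [553.  281.5] axis 19.0 ((552.9119262695312, 281.4655456542969), (12.404739379882812, 2.3638195991516113), 18.892574310302734)
70 px [294.9 164.4] mean [544.9 240.1] axis 139.1 ((544.8746337890625, 240.09814453125), (2.4804508686065674, 13.112397193908691), 49.087894439697266)
tick dir 19.28145 41.645493
tick dir -41.456837 41.69104
[[555.  352.7]
 [597.5 227.6]
 [429.6 309.7]] [513.5 268.7]
18.92179121327495
0 [[306.4, 323.2], [329.2, 323.1], [305.5, 253.7], [330.0, 253.7]]
0.002 [[306.3, 318.9], [329.2, 318.8], [305.5, 248.7], [330.0, 248.7]]
[131 133 131 132 133 139 142 122  80  33   1   7   6   6   7   3   2  11
   7   1   5   7   8   7  10   1   4   9   2   6  11   7   9  15   4  12
  10  10  11   5  10  19  14  10  18  14  17   9  14  12   9   8  12  11
  15  12  11   8   8  15  14  12  12  11  16  11  13  14   9  11  14  11
  11   7  15  11  12  16  12  15  16  15  12  14  14  11  11  11  15  13
  12  19  14  10  12   9  13  11  13   9  16   8  32  87 141 161 163 163
 162 163 162 161 160 160 162]
[163 162 162 163 165 162 163 161 163 160 148 125  89  48  14  13   7   2
  10   5   5   8   4   5   6   7  10   4   7   4   0   6  25  63 101 123
 134 136 135 132 130 130 130 128 131 129 132 131 131 133]
```

```bash
cat > k.py <<'E'
from h import *
from scipy.spatial.transform import Rotation as Ro
w=r.grab_frame("wrist");s=r.sense()
R=Ro.from_quat(s["tcp_rot"]).as_matrix();print(s["eef_pos"])
P=lambda x,y,z: s["eef_pos"]+R@np.array([x,y,z])
for dx in(0,.001,.002,.003):
  for dz in (-.031,-.029):
    print(dx,dz,"near top",proj(w,P(dx-.015,0,dz))[0].round(1),"far bottom",proj(w,P(dx+.015,0,dz+.034))[0].round(1),"blade tip far",proj(w,P(dx+.0045,0,dz+.062))[0].round(1))
print("slot", np.round((R.T@(np.array([.5137,.2678,.061])-s["eef_pos"]))*1000,1))
E
python3 k.py
```

```text
[0.52030744 0.21687088 0.1313609 ]
0 -0.031 near top [318.  323.1] far bottom [317.8 222.9] blade tip far [317.7 223.9]
0 -0.029 near top [317.9 320.1] far bottom [317.8 221.5] blade tip far [317.7 222.7]
0.001 -0.031 near top [318. 321.] far bottom [317.8 220.8] blade tip far [317.7 222.2]
0.001 -0.029 near top [317.9 317.9] far bottom [317.8 219.5] blade tip far [317.7 221. ]
0.002 -0.031 near top [318.  318.8] far bottom [317.8 218.8] blade tip far [317.7 220.5]
0.002 -0.029 near top [317.9 315.8] far bottom [317.8 217.4] blade tip far [317.7 219.4]
0.003 -0.031 near top [318.  316.6] far bottom [317.8 216.8] blade tip far [317.7 218.8]
0.003 -0.029 near top [317.9 313.6] far bottom [317.8 215.4] blade tip far [317.7 217.7]
slot [  8.8 -50.6  70.4]
```

Emit:
{"name": "apply_moves", "arguments": {"increments": [{"dp": [-4,25,0],"twist": 1.6},{"dp": [-7.5,51,0],"twist": 1.6},{"dp": [-7.5,51,-10],"twist": 1.6},{"dp": [-7.5,51,-20],"twist": 1.6},{"dp": [-7.5,51,-29],"twist": 1.6},{"dp": [-7.5,51,-29],"twist": 1.6},{"dp": [-7.5,51,-29],"twist": 1.6}]}}

```text
time: 7.25
eef_pos: [0.5128, 0.2673, 0.1019]
tcp_rot: [0.987, 0.164, -0.0, 0.0]
wrist_force: [-0.3, -0.5, -0.5]
gripper_width: 0.096
gripper_force: 68.3
```

```bash
cat > v.py <<'E'
from h import *
s=r.sense();print(s["eef_pos"].round(4), np.degrees(2*np.arctan2(s["tcp_rot"][1],s["tcp_rot"][0])))
w=r.grab_frame("wrist");t=r.grab_frame("side")
a=cv2.resize(w["frame"][150:270,250:390],None,fx=4,fy=4,interpolation=cv2.INTER_CUBIC)[:480]
q=proj(t,[.513,.268,.07])[0].astype(int);print(q)
b=cv2.resize(t["frame"][q[1]-60:q[1]+60,q[0]-30:q[0]+30],None,fx=4,fy=4,interpolation=cv2.INTER_CUBIC)
cv2.imwrite("pics/hov.png",np.hstack([a,b])[:,:,::-1])
tips(w,"slot",.061);tips(w,"key",s["eef_pos"][2]-.0318);tips(t,"key",s["eef_pos"][2]-.0318);tips(t,"slot",.061)
E
python3 v.py
```

```text
[0.5128 0.2673 0.1019] 18.84467513517694
[306 148]
slot 0.67 [319.7 223.8] [0.5141 0.2667 0.061 ]
key 0.83 [321.5 228.2] [0.515  0.266  0.0701]
key 0.32 [623.2 290.4] [0.536  0.0675 0.0701]
key 0.7 [426.4 215.1] [ 0.7093 -0.0859  0.0701]
key 0.47 [308.3 146.7] [0.5188 0.2757 0.0701]
slot 0.6 [309.  153.8] [0.5175 0.252  0.061 ]
slot 0.44 [201.2 157.6] [0.2482 0.2723 0.061 ]
slot 0.31 [323.2 287.5] [ 0.4773 -0.2575  0.061 ]
```

View pics/hov.png

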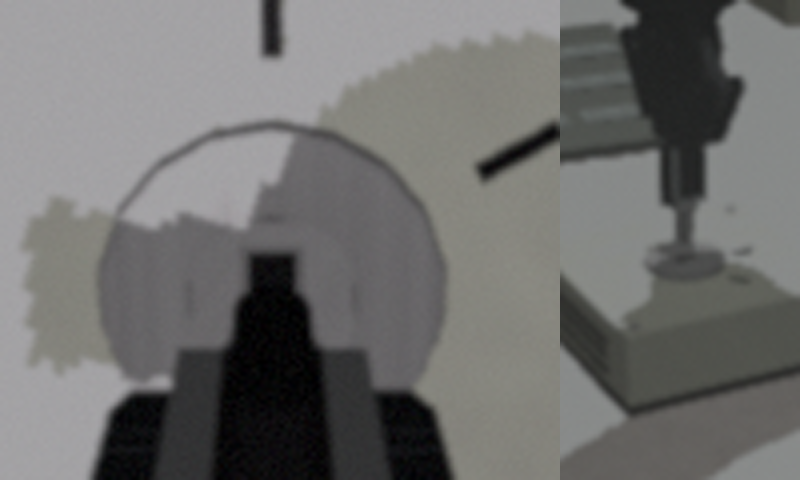

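The slot (dark, crop x 250..298, centre 274) lies right ahead of the tab (235..310), and the switch disc is centred at 273. In the side view the blade stands over the disc. I'm lowering it gently.

Emit:
{"name": "apply_moves", "arguments": {"increments": [{"dp": [0,0,-4],"twist": 0},{"dp": [0,0,-7],"twist": 0},{"dp": [0,0,-9],"twist": 0},{"dp": [0,0,-11],"twist": 0},{"dp": [0,0,-11],"twist": 0}]}}

```text
time: 8.05
eef_pos: [0.5125, 0.2683, 0.0909]
tcp_rot: [0.986, 0.164, -0.0, 0.0]
wrist_force: [-0.1, 0.2, -0.6]
gripper_width: 0.091
gripper_force: 68.3
```

Tip is about 2 mm in with no force; I'll continue.

Emit:
{"name": "apply_moves", "arguments": {"increments": [{"dp": [0,0,-1.5],"twist": 0},{"dp": [0,0,-3],"twist": 0},{"dp": [0,0,-4],"twist": 0},{"dp": [0,0,-4],"twist": 0}]}}

```text
time: 8.45
eef_pos: [0.5126, 0.2684, 0.0872]
tcp_rot: [0.986, 0.164, -0.0, 0.0]
wrist_force: [-0.1, -0.2, -0.2]
gripper_width: 0.095
gripper_force: 68.3
```

Emit:
{"name": "apply_moves", "arguments": {"increments": [{"dp": [0,0,-2],"twist": 0},{"dp": [0,0,-4],"twist": 0},{"dp": [0,0,-6],"twist": 0},{"dp": [0,0,-8],"twist": 0},{"dp": [0,0,-8],"twist": 0}]}}

```text
time: 8.95
eef_pos: [0.5125, 0.2682, 0.0789]
tcp_rot: [0.986, 0.164, -0.0, 0.0]
wrist_force: [-0.2, -0.0, -0.1]
gripper_width: 0.094
gripper_force: 68.3
```

Emit:
{"name": "apply_moves", "arguments": {"increments": [{"dp": [0,0,-2],"twist": 0},{"dp": [0,0,-4],"twist": 0},{"dp": [0,0,-6],"twist": 0},{"dp": [0,0,-8],"twist": 0},{"dp": [0,0,-9.5],"twist": 0},{"dp": [0,0,-9.5],"twist": 0}]}}

```text
time: 9.55
eef_pos: [0.5125, 0.2683, 0.0695]
tcp_rot: [0.986, 0.164, -0.0, 0.0]
wrist_force: [1.2, -0.1, -0.8]
gripper_width: 0.095
gripper_force: 68.3
```

Emit:
{"name": "apply_moves", "arguments": {"increments": [{"dp": [0,0,-0.5],"twist": 0},{"dp": [0,0,-1],"twist": 0},{"dp": [0,0,-1],"twist": 0}]}}

```text
time: 9.85
eef_pos: [0.5127, 0.2683, 0.0689]
tcp_rot: [0.986, 0.164, 0.0, 0.0]
wrist_force: [0.0, -1.1, 0.7]
gripper_width: 0.092
gripper_force: 68.5
```

Emit:
{"name": "apply_moves", "arguments": {"increments": [{"dp": [0,0,-0.7],"twist": 0},{"dp": [0,0,-1.3],"twist": 0},{"dp": [0,0,-1.3],"twist": 0}]}}

```text
time: 10.15
eef_pos: [0.5128, 0.2684, 0.0688]
tcp_rot: [0.986, 0.164, 0.0, -0.0]
wrist_force: [-2.5, -1.7, 11.0]
gripper_width: 0.094
gripper_force: 70.2
```

Seated: it stopped at the expected height with 11 N. I'm easing the push and turning clockwise.

Emit:
{"name": "apply_moves", "arguments": {"increments": [{"dp": [0,0,1],"twist": -4},{"dp": [0,0,1],"twist": -10},{"dp": [0,0,1],"twist": -16},{"dp": [0,0,1],"twist": -22},{"dp": [0,0,1],"twist": -28},{"dp": [0,0,1],"twist": -28}]}}

```text
time: 10.75
eef_pos: [0.5127, 0.2678, 0.0689]
tcp_rot: [0.997, -0.079, 0.0, 0.001]
wrist_force: [0.0, -3.4, 4.5]
gripper_width: 0.093
gripper_force: 69.1
```

```bash
python3 -c "
from h import *
s=r.sense();print(s['eef_pos'],np.degrees(2*np.arctan2(s['tcp_rot'][1],s['tcp_rot'][0])),s['wrist_force'],s['torque'],s['joint_positions'].round(2))"
```

```text
[0.51274713 0.26780416 0.06885483] -9.10683389023758 [ 0.04366043 -3.37242785  4.49582122] [-0.65406745  0.16113641 -0.00723353] [-0.61  0.75  0.13  1.85 -0.17  0.55 -2.1 ]
```

Emit:
{"name": "apply_moves", "arguments": {"increments": [{"dp": [0,0,0],"twist": -6},{"dp": [0,0,0],"twist": -12},{"dp": [0,0,0],"twist": -18},{"dp": [0,0,0],"twist": -24},{"dp": [0,0,0],"twist": -24}]}}

```text
time: 11.25
eef_pos: [0.5129, 0.2681, 0.0689]
tcp_rot: [0.959, -0.284, 0.0, 0.0]
wrist_force: [-0.8, -2.6, 5.3]
gripper_width: 0.093
gripper_force: 69.2
```

```bash
cat > st.py <<'E'
from h import *
s=r.sense();print(s['time'],s['eef_pos'].round(4),np.degrees(2*np.arctan2(s['tcp_rot'][1],s['tcp_rot'][0])),s['wrist_force'].round(1),s['torque'].round(3),s['joint_positions'].round(2),s['gripper_width'])
E
python3 st.py
```

```text
11.25 [0.5129 0.2681 0.0689] -33.01664088013579 [-0.8 -2.6  5.3] [-0.596  0.092 -0.01 ] [-0.68  0.76  0.24  1.85 -0.32  0.56 -2.38] 0.09276895423146615
```

Emit:
{"name": "apply_moves", "arguments": {"increments": [{"dp": [0,0,0],"twist": -6},{"dp": [0,0,0],"twist": -12},{"dp": [0,0,0],"twist": -18},{"dp": [0,0,0],"twist": -18}]}}

```text
time: 11.65
eef_pos: [0.513, 0.2683, 0.0688]
tcp_rot: [0.903, -0.431, 0.0, -0.0]
wrist_force: [-0.4, -2.0, 5.2]
gripper_width: 0.091
gripper_force: 69.2
```

```bash
python3 st.py
```

```text
11.65 [0.513  0.2683 0.0688] -50.999474864975966 [-0.4 -2.   5.2] [-0.533  0.051 -0.003] [-0.74  0.78  0.33  1.86 -0.42  0.58 -2.6 ] 0.09131797618323394
```

Emit:
{"name": "apply_moves", "arguments": {"increments": [{"dp": [0,0,0],"twist": -2},{"dp": [0,0,0],"twist": -4},{"dp": [0,0,0],"twist": -4}]}}

```text
time: 11.95
eef_pos: [0.5131, 0.2683, 0.0689]
tcp_rot: [0.887, -0.462, 0.0, -0.0]
wrist_force: [-0.3, -1.5, 5.7]
gripper_width: 0.09
gripper_force: 69.2
```

```bash
python3 st.py
```

```text
11.95 [0.5131 0.2683 0.0689] -55.01940252771977 [-0.3 -1.5  5.7] [-0.55   0.075  0.108] [-0.75  0.78  0.34  1.86 -0.45  0.58 -2.65] 0.09009253678174227
```

Emit:
{"name": "apply_moves", "arguments": {"increments": [{"dp": [0,0,0],"twist": -2},{"dp": [0,0,0],"twist": -4},{"dp": [0,0,0],"twist": -4},{"dp": [0,0,0],"twist": -4}]}}

```text
time: 12.35
eef_pos: [0.513, 0.2684, 0.0689]
tcp_rot: [0.871, -0.492, 0.0, -0.0]
wrist_force: [-1.0, -2.2, 4.5]
gripper_width: 0.089
gripper_force: 69.3
```

```bash
python3 st.py
```

```text
12.35 [0.513  0.2684 0.0689] -58.935847577642036 [-1.  -2.2  4.5] [-0.434  0.088  0.253] [-0.76  0.78  0.36  1.86 -0.47  0.59 -2.7 ] 0.08946218573314071
```

At the stop: the moment rises well past the friction. I'm easing back a little, then releasing and lifting.

Emit:
{"name": "apply_moves", "arguments": {"increments": [{"dp": [0,0,0.5],"twist": 2},{"dp": [0,0,0.5],"twist": 3}]}}

```text
time: 12.55
eef_pos: [0.5129, 0.2684, 0.0689]
tcp_rot: [0.883, -0.469, 0.0, -0.0]
wrist_force: [-0.2, -0.6, 2.5]
gripper_width: 0.088
gripper_force: 68.6
```

Emit:
{"name": "apply_moves", "arguments": {"increments": [{"dp": [0,0,0],"twist": 0},{"dp": [0,0,0],"twist": 0},{"dp": [0,0,0],"twist": 0},{"dp": [0,0,10],"twist": 0},{"dp": [0,0,30],"twist": 0},{"dp": [0,0,60],"twist": 0},{"dp": [0,0,100],"twist": 0}], "fingers": 40}}

```text
time: 13.25
eef_pos: [0.5116, 0.2681, 0.1695]
tcp_rot: [0.883, -0.47, -0.001, 0.001]
wrist_force: [0.3, 1.0, 0.4]
gripper_width: 0.466
gripper_force: 0.0
```

```bash
python3 st.py; cat > z.py <<'E'
from h import *
w=r.grab_frame("wrist");t=r.grab_frame("side")
a=cv2.resize(w["frame"],(640,400))
b=cv2.resize(t["frame"][110:210,260:300+60],None,fx=1.6,fy=1.6,interpolation=cv2.INTER_CUBIC);pad=np.zeros((400,160,3),np.uint8);pad[:160]=b
cv2.imwrite("pics/turned.png",np.hstack([a,pad])[:,:,::-1]);tips(w,"key",.037)
E
python3 z.py
```

```text
13.25 [0.5116 0.2681 0.1695] -56.08146526744182 [0.3 1.  0.4] [ 0.107 -0.027 -0.002] [-0.81  0.64  0.44  1.79 -0.37  0.79 -2.73] 0.4655185646870554
key 0.84 [319.5 185.1] [0.5118 0.2644 0.037 ]
```

View pics/turned.png

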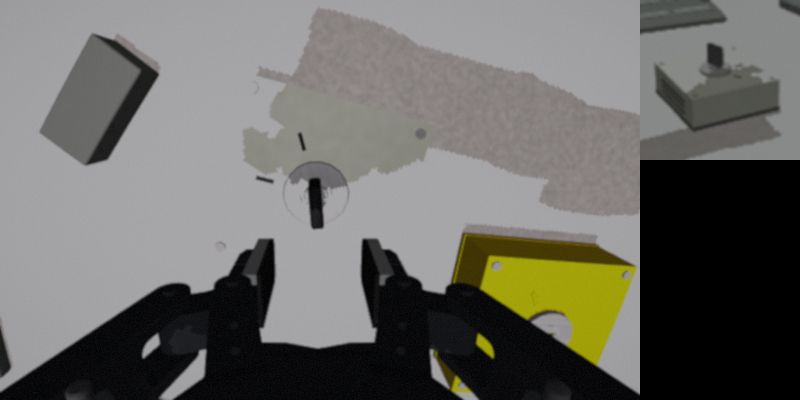

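The key's tab (316,180)–(318,228) stands at about -53.5°. That is the on angle (-41°) plus the full play (11.5°), so the switch is at its stop, and the side view shows the key seated. I'm moving on to the grey pad.

Emit:
{"name": "apply_moves", "arguments": {"increments": [{"dp": [-3,-40,10],"twist": 7},{"dp": [-6,-80,10],"twist": 14},{"dp": [-9,-125,10],"twist": 21},{"dp": [-12,-170,10],"twist": 28},{"dp": [-15,-215,10],"twist": 35},{"dp": [-18,-260,10],"twist": 42},{"dp": [-21,-305,10],"twist": 49},{"dp": [-24,-350,10],"twist": 56}], "fingers": 0}}

```text
time: 14.2
eef_pos: [0.4878, -0.0831, 0.1786]
tcp_rot: [1.0, 0.002, -0.001, -0.0]
wrist_force: [1.4, 0.0, -0.7]
gripper_width: -0.002
gripper_force: 0.0
```

Emit:
{"name": "apply_moves", "arguments": {"increments": [{"dp": [-5,-45,0],"twist": 0},{"dp": [-10,-85,0],"twist": 0},{"dp": [-12,-115,0],"twist": 0},{"dp": [-12,-115,0],"twist": 0},{"dp": [-12,-115,0],"twist": 0},{"dp": [-12,-115,0],"twist": 0}]}}

```text
time: 14.8
eef_pos: [0.4766, -0.195, 0.1786]
tcp_rot: [1.0, 0.0, -0.0, -0.001]
wrist_force: [0.0, 0.1, -0.2]
gripper_width: 0.003
gripper_force: 0.0
```

```bash
python3 st.py; cat > p.py <<'E'
from h import *
w=r.grab_frame("wrist");save(w,"w4.png");tips(w,"pad_top",.068);tips(w,"ring_rim",.06)
t=r.grab_frame("top");tips(t,"pad_top",.068)
E
python3 p.py
```

```text
14.8 [ 0.4766 -0.195   0.1786] 0.021026855387703478 [ 0.   0.1 -0.2] [-0.013 -0.053 -0.036] [ 0.25  0.51  0.13  1.95 -0.1   0.69 -1.13] 0.0034349482955789556
pad_top 0.97 [385.2 197.7] [ 0.4746 -0.2484  0.068 ]
pad_top 0.6 [446.9 278.7] [ 0.3187 -0.2733  0.068 ]
pad_top 0.58 [435.7 206.5] [ 0.4835 -0.2525  0.068 ]
```

View pics/w4.png

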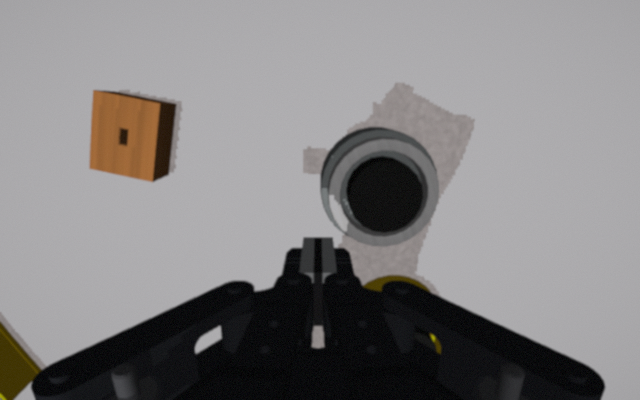

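The wrist view shows the grey ring with its black pad centred at (385,196), which gives (0.4746, -0.2484). I'm going above it with the fingers shut, then down to 8 mm clear.

Emit:
{"name": "apply_moves", "arguments": {"increments": [{"dp": [-2,-30,0],"twist": 0},{"dp": [-2,-53,0],"twist": 0},{"dp": [-2,-53,-35],"twist": 0},{"dp": [-2,-53,-65],"twist": 0},{"dp": [-2,-53,-90],"twist": 0},{"dp": [-2,-53,-103],"twist": 0},{"dp": [-2,-53,-103],"twist": 0},{"dp": [-2,-53,-103],"twist": 0}]}}

```text
time: 15.85
eef_pos: [0.4752, -0.2497, 0.0766]
tcp_rot: [1.0, -0.001, 0.0, 0.0]
wrist_force: [-0.3, -0.0, 0.6]
gripper_width: 0.002
gripper_force: 0.0
```

Emit:
{"name": "apply_moves", "arguments": {"increments": [{"dp": [0,0,-2],"twist": 0},{"dp": [0,0,-4],"twist": 0},{"dp": [0,0,-6],"twist": 0},{"dp": [0,0,-8],"twist": 0},{"dp": [0,0,-8],"twist": 0}]}}

```text
time: 16.35
eef_pos: [0.4749, -0.2497, 0.0681]
tcp_rot: [1.0, -0.001, 0.0, 0.0]
wrist_force: [-0.2, -0.2, 2.2]
gripper_width: 0.0
gripper_force: 1.0
```

```bash
python3 st.py
```

```text
16.35 [ 0.4749 -0.2497  0.0681] -0.07739049815685654 [-0.2 -0.2  2.2] [0.012 0.02  0.03 ] [ 0.37  0.71  0.09  1.97 -0.13  0.46 -1.02] 0.0004776006429068007
```

Contact is at 68 mm with 2.2 N, as it should be. I'm pressing slowly to flush.

Emit:
{"name": "apply_moves", "arguments": {"increments": [{"dp": [0,0,-1.5],"twist": 0},{"dp": [0,0,-3],"twist": 0},{"dp": [0,0,-4.5],"twist": 0},{"dp": [0,0,-6],"twist": 0},{"dp": [0,0,-7.5],"twist": 0},{"dp": [0,0,-7.5],"twist": 0},{"dp": [0,0,-7.5],"twist": 0}]}}

```text
time: 17.05
eef_pos: [0.4749, -0.2497, 0.0606]
tcp_rot: [1.0, -0.001, 0.0, 0.0]
wrist_force: [-0.1, -0.3, 5.9]
gripper_width: 0.003
gripper_force: 2.6
```

```bash
python3 st.py
```

```text
17.05 [ 0.4749 -0.2497  0.0606] -0.07727163488881607 [-0.1 -0.3  5.9] [ 0.041 -0.005  0.011] [ 0.38  0.73  0.08  1.97 -0.13  0.45 -1.01] 0.0032333241609368017
```

Emit:
{"name": "apply_moves", "arguments": {"increments": [{"dp": [0,0,-0.5],"twist": 0},{"dp": [0,0,-0.5],"twist": 0},{"dp": [0,0,-0.5],"twist": 0},{"dp": [0,0,-0.5],"twist": 0}]}}

```text
time: 17.45
eef_pos: [0.4749, -0.2497, 0.0602]
tcp_rot: [1.0, -0.001, 0.0, 0.0]
wrist_force: [-0.0, 0.7, 5.5]
gripper_width: -0.005
gripper_force: 2.7
```

```bash
python3 st.py; python3 - <<'E'
from h import *
t=r.grab_frame("side");q=proj(t,[.475,-.25,.06])[0].astype(int)
k=proj(t,[.513,.268,.08])[0].astype(int)
a=[cv2.resize(t["frame"][c[1]-35:c[1]+35,c[0]-35:c[0]+35],(400,400),interpolation=cv2.INTER_CUBIC) for c in(q,k)]
cv2.imwrite("pics/fin.png",np.hstack(a)[:,:,::-1])
E
python3 st.py
```

```text
17.45 [ 0.4749 -0.2497  0.0602] -0.07915882038446478 [-0.   0.7  5.5] [ 0.035  0.078 -0.005] [ 0.38  0.73  0.08  1.97 -0.13  0.45 -1.01] -0.004550586740207269
17.5 [ 0.4749 -0.2497  0.0602] -0.07514838511481735 [-0.1  0.2  5.5] [ 0.023  0.125 -0.008] [ 0.38  0.73  0.08  1.97 -0.13  0.45 -1.01] -0.0022645220298188715
```

View pics/fin.png

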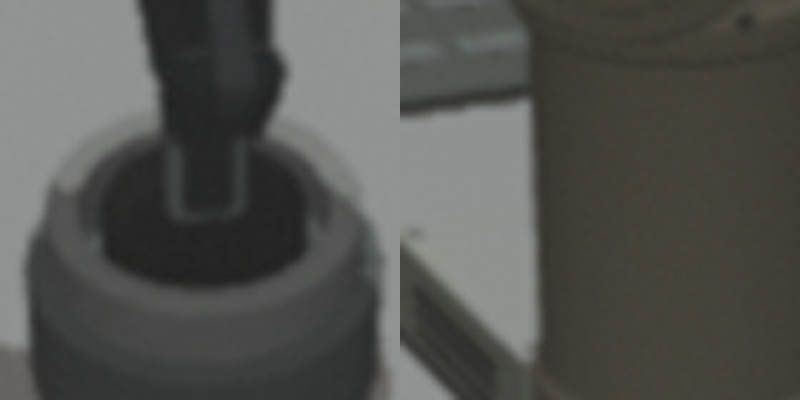

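The left half shows the fingertips on the pad (205,215), with the pad level with the ring's rim. The tip height of 60.2 mm and the push of about 5.5–6 N agree with flush. In the right half the arm hides the key, which was checked earlier. I'm handing the job in.

```bash
python3 -c "
from bench import r
print(r.finish_job())"
```

```text
the job is handed in; nothing more can be done
None
```

The key is fully in the controller's switch and turned clockwise to its stop. The job was handed in at 17.5 s with the fingertips holding the dead-man pad flush (tip height 60.2 mm, about 5.5 N); no verdict came back.

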